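# Dispense one coin cell and try it on the contact

### The job

Take one fresh coin cell from the bench dispenser and try it on the meter: press the dispenser's plunger fully down once and let it come right up again, so that a single cell is ejected into the groove. Then push that cell along the groove with the fingertips against the sprung brass contact until the contact is pressed fully home, and finish while holding it pressed there. Do not pick the cell up, leave the other cells in the magazine and do not disturb the things round the dispenser.

Things in the scene. Friction and masses are not known exactly. Their poses are not given: they have to be found in the camera images.
- dispenser: fixed bench dispenser for coin cells with a contact tester, on a grey L-shaped plate (x -68 to -18, y -66 to 84, and x -18 to 72, y 0 to 60 mm) on low feet, plate top at z = 14 mm. Origin: on the work surface under the plate; z up, x from the groove towards the plunger, y along the groove away from the contact. The plunger's dark housing fills x 30 to 70, y 10 to 50 mm, up to z = 63 mm
- plunger_top (a point): centre of the top of the plunger's black mushroom knob, 29 mm diameter, at (50, 30, 96) mm in the dispenser's frame when up; it is pressed straight down
- plunger (a joint): travel of the plunger, m: 0 up, 0.020 fully down; a spring brings it back (1.5 N to start, 5 N at the bottom). A rack and pinion moves the ejector blade twice as far, 40 mm; after a full stroke the bottom cell lies in the groove about 40 mm from the magazine's axis. When the plunger comes up again the next cell drops into place
- cell_1: the cell at the bottom of the stack, the next to be ejected: steel coin cell, 24.5 mm diameter, 7.7 mm thick, 10 to 16 g, lying flat. Origin: centre of its underside
- cell_2: the second cell from the bottom of the magazine, same size; origin at the centre of its underside
- cell_3: the third cell from the bottom, same size
- cell_4: the top cell, same size
- magazine (a point): point on the axis of the magazine (upright clear tube, outer radius 16 mm, top 51 mm above the work surface) at floor height, at (-5, 30, 14) mm in the dispenser's frame: where the bottom cell's underside is centred. That cell is ejected from here along -x, into the groove
- contact_face (a point): centre of the face of the sprung brass contact, a shoe 16 mm wide and 6 mm high that stands 6 mm out of the black contact block (its face at y = -32 mm, top with the meter 48 mm above the work surface) at the -y end of the groove, 4 mm above the groove's floor; at (-44.5, -26, 18) mm in the dispenser's frame when free
- contact (a joint): how far the contact is pressed in towards -y, m: 0 free, 0.006 fully home (flush with the block's face); spring 0.5 N to start, 2 N when home. The cell's centre is then at y = -20 mm in the dispenser's frame
- loupe: small folding loupe, 22x33x12 mm, lying in the dispenser's inner corner, between plunger and meter; leave it alone
- tweezers: tweezers 124 mm long lying beside the groove's front fence; leave them alone
- glue_tube: glue tube 126 mm long lying beyond the plunger; leave it alone
- groove_start (a point): open end of the straight groove, middle of its floor, at (-44.5, 72, 14) mm in the dispenser's frame. The groove runs from here along -y to the contact block, 29 mm wide between fences 3.5 mm high: the front fence (inner face x = -59) runs all the way, the rear one (x = -30) only over y -32 to 16. The plate is open from y = 51 to its end at 84

How it is judged:
By the outcome, as a careful person would: the job done as asked, in the order asked, and still so for the second after the job is handed in, while the arm keeps its last pose, push and grip.
It also fails if it takes over 38 s, if anything falls off the work surface, if the arm or the gripper's body presses on something with over 40 N, if the wrist force passes 120 N, or if a joint passes its speed limit or range.

### The arm

A 7-joint arm with a two-finger parallel gripper is mounted at the origin on a cart in front of the work surface, level with it; the furniture and walls round the work are solid. World frame = base frame: x ahead of the robot, y to its left, z up, the work surface at z = 0. Lengths are in m, angles in rad, forces in N, time in s.
With the tool pointing down it reaches from about 0.425 to 0.875 m from the base axis. Payload 4.7 kg.
Tool frame: the origin (TCP) lies between the finger pads; the fingertips stand 14 mm ahead of it and the grasp point (between the pads) lies 5 mm behind it; z points along the fingers, y is the line along which they close (so a half turn about z gives the same grasp; the last joint's range is limited). The gripper opens to 87 mm and grips with 3 to 60 N. Pads are 19 mm wide; open, the fingers measure 117 mm over their backs; the gripper's body (75 mm by 190 mm) begins 51 mm behind the grasp point.
Start: joints at [1.196, 0.321, -0.07, 1.45, 0.023, 1.371, -0.057], TCP at [0.246, -0.602, 0.237] pointing down, gripper open.
Joint ranges: [-2.86, 2.86], [-0.3, 2.09], [-1.38, 1.24], [0.06, 2.45], [-1.56, 4.7], [0.09, 2.05], [-2.69, 2.69]. Speed limits (rad/s): [2.57, 2.57, 3.14, 3.14, 3.14, 3.14, 3.14].

### API

Orientations are given as a rotation vector (axis times angle).
In Python, from bench import get_state, get_image, camera_params, close_job gives the robot as it stands. The module is installed in compiled form; this text tells all that it offers.
- The arm moves only by the tool arm_command, never from a script. Its argument "motion" is a list of rows, each a list of 5 numbers: the finger opening in mm, from 0 to 87, then the shift along the tool's x, y, z in mm, then the turn about the tool's z in degrees. In form: [[gripper, x, y, z, spin], ...]. A call has 1 to 5 rows; each row is the pose to reach, as a shift and turn from the pose commanded when the call began, along the tool's axes at that moment; what a row does not reach only later rows make up. A row lasts 1/12 s, in which the tool goes at most 41.7 mm and 7.16 degrees, less where a joint would pass 70% of its speed; a pose out of reach is approached as far as the arm can. A call with a gripper value outside its range is refused whole. The fingers move at their own pace and stop on an object; "newtons" is the grip in N (left out, the last holds). Time passes only in rows, so rows that repeat a pose let the fingers close. It gives the time, the measured TCP pose, the force, the opening and the grip force at its end, in the units of the state.
- get_state(): the state, without advancing time (a new reading comes with each control period).
- get_image(name): name is "scene" or "top" or "wrist"; returns (picture, depth): 480x640x3 uint8, red, green, blue; 480x640 float32, m along the optical axis (not along the pixel's ray), 0 where there is no reading.
- camera_params(name): a dict with "intrinsics" (3x3 intrinsics, pixels), "extrinsics" (4x4, takes a point from camera to world coordinates). Camera axes: x right, y down, z forward; pixel columns grow to the right and rows downward; lengths in m; the calibration is good to about 2 mm. A picture is of the moment at which its call begins: read the wrist's pose just before it. camera_params takes no time and is no camera call; for the wrist camera it gives the pose at the moment of the call.
- close_job(): hands the job in; it is judged then, once.
The state is a dict: "time": time; "joint_positions": joint angles; "qd": joint speeds; "joint_torque": joint torques, N m; "position": TCP position; "tool_rot": TCP orientation; "ft_force": force on the tool from outside, world axes, zero at the start; "torque": the same for the moment, N m; "grip_width": opening from 0.0 (shut) to 1.0 (fully open); "grip_force": force on a finger pad.
Only numpy, scipy, OpenCV 4.12 (cv2) and the standard library are available. Lean on these libraries where they do the work, as an engineer would, in place of code of your own. Each camera call takes 0.05 s, during which the arm holds its last target. There are 200 camera calls.

## Working session

There is one attempt and no reset: what is moved stays moved. The work goes in short steps, Python scripts to look and compute and a tool call to move; the robot and the scene stay as the last step left them, time stands still between calls to the robot, and variables do not carry over. Pictures are saved under pics/ and viewed, at most 10 in all, crops included, and the job is handed in when it is done.

Besides the shell and the picture viewer there is one more tool, called after "Request:" by a JSON object that holds its "op" and its "data". arm_command: Moves the arm, as the interface text tells. Its arguments: {"type":"object","properties":{"motion":{"type":"array"},"newtons":{"type":"number"}},"required":["motion"]}

```bash
mkdir -p pics; cat > h.py <<'E'
import numpy as np,cv2
from bench import *
def save(n,f):
    im,d=get_image(n);cv2.imwrite('pics/'+f+'.png',im[:,:,::-1]);np.savez('pics/'+f+'.npz',im=im,d=d,K=camera_params(n)['intrinsics'],T=camera_params(n)['extrinsics']);return im,d
def ray(f,u,v,z):
    q=np.load('pics/'+f+'.npz');T=q['T'];r=T[:3,:3]@np.linalg.inv(q['K'])@[u,v,1];return T[:3,3]+r*(z-T[2,3])/r[2]
def cloud(f):
    q=np.load('pics/'+f+'.npz');d=q['d'];v,u=np.mgrid[:480,:640];K=q['K']
    P=np.stack([(u-K[0,2])/K[0,0]*d,(v-K[1,2])/K[1,1]*d,d],-1);return P@q['T'][:3,:3].T+q['T'][:3,3]
E
python3 - <<'E'
from h import *
s=get_state();print(s['time'],s['position'],s['tool_rot'],s['ft_force'])
save('top','top0');save('scene','sc0')
for n in('top','scene'):print(camera_params(n)['extrinsics'].round(3))
E
```

```text
0.0 [ 0.24614076 -0.6010433   0.23548334] [-3.08065231e+00 -6.06560452e-01  7.10477706e-04] [ 0.08180658 -0.73517147 -0.08195665]
[[ 0.025 -0.987  0.161  0.327]
 [-1.    -0.026 -0.007 -0.222]
 [ 0.011 -0.16  -0.987  0.932]
 [ 0.     0.     0.     1.   ]]
[[ 0.547 -0.484  0.683 -0.132]
 [-0.837 -0.299  0.458 -0.611]
 [-0.017 -0.822 -0.569  0.586]
 [ 0.     0.     0.     1.   ]]
```

View pics/top0.png

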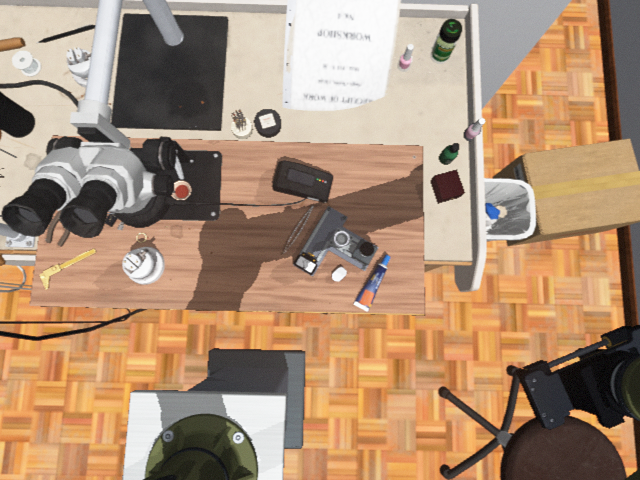

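View pics/sc0.png

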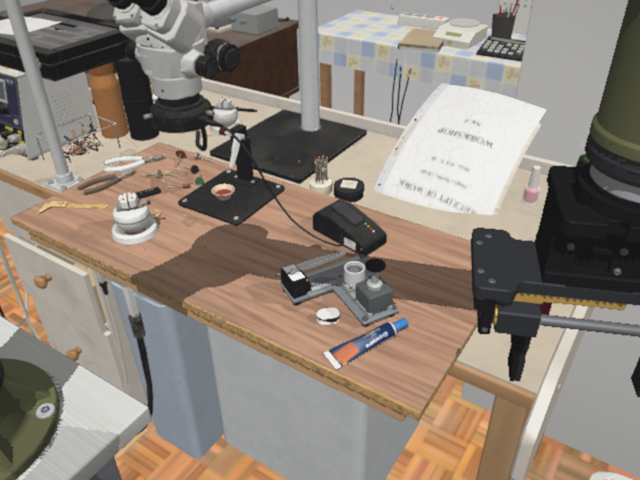

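The top view shows the dispenser with the knob near (368,249), the tube near (342,240), the meter near (306,262), the loupe at (339,272), the tweezers at (300,228) and the glue tube at (373,282). The arm is clear of it in both views. Next I'll measure from enlarged crops.

```bash
python3 - <<'E'
from h import *
a=cv2.imread('pics/top0.png')[190:320,270:410];b=cv2.imread('pics/sc0.png')[235:375,265:420]
cv2.imwrite('pics/c.png',np.hstack([cv2.resize(a,(400,372),interpolation=2),cv2.resize(b,(400,372),interpolation=2)]))
P=cloud('top0')
k=ray('top0',368,249,.096);m=ray('top0',342,240,.051);print(k,m,np.linalg.norm((k-m)[:2]))
# plate mask from depth
z=P[...,2];q=P[(abs(z-.014)<.005)&(np.linalg.norm(P[...,:2]-m[:2],axis=-1)<.13)];print(len(q))
for uv in[(368,249),(342,240),(306,262),(325,225),(250,170),(385,190)]:print(uv,P[uv[1],uv[0]])
w=(z>.085)&(z<.11)&(np.linalg.norm(P[...,:2]-k[:2],axis=-1)<.03);print('knob',w.sum(),P[w].mean(0))
w=(z>.04)&(z<.056)&(np.linalg.norm(P[...,:2]-m[:2],axis=-1)<.025);print('tube',w.sum(),P[w].mean(0))
P=cloud('sc0');z=P[...,2]
w=(z>.085)&(z<.11)&(np.linalg.norm(P[...,:2]-k[:2],axis=-1)<.03);print('knob',w.sum(),P[w].mean(0))
w=(z>.04)&(z<.056)&(np.linalg.norm(P[...,:2]-m[:2],axis=-1)<.025);print('tube',w.sum(),P[w].mean(0))
E
```

```text
[ 0.44487775 -0.31646365  0.096     ] [ 0.46849414 -0.26781634  0.051     ] 0.0540767438154154
2056
(368, 249) [ 0.44514437 -0.31667833  0.09410276]
(342, 240) [ 0.46958895 -0.26817269  0.04416472]
(306, 262) [ 0.42156751 -0.19501498  0.04656311]
(325, 225) [ 0.50603889 -0.23248124  0.0148229 ]
(250, 170) [ 0.62908677 -0.06246787  0.0007952 ]
(385, 190) [ 0.59117136 -0.36378761  0.00191831]
knob 166 [ 0.44587464 -0.31308378  0.09352609]
tube 174 [ 0.47253972 -0.26561186  0.0455751 ]
knob 237 [ 0.44220176 -0.3181912   0.0940005 ]
tube 313 [ 0.47111044 -0.26889421  0.04625689]
```

View pics/c.png

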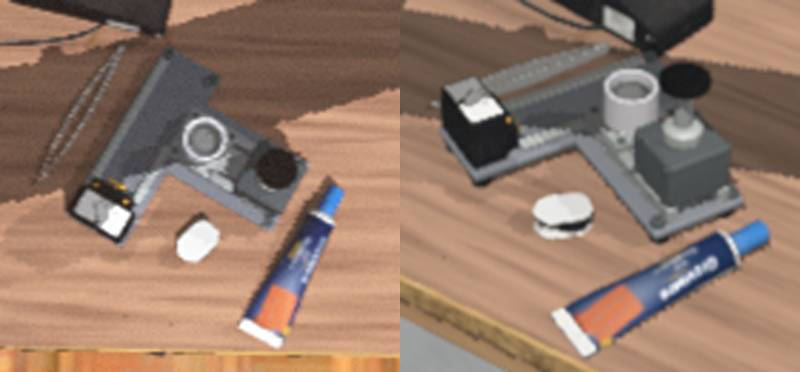

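The crops show the L-shaped plate, with its front edge running from about (294,263) to (329,207) in the top picture. The groove is clear. The knob and tube centres agree with the given 55 mm spacing.

```bash
cat >> h.py <<'E'
from scipy.spatial.transform import Rotation as Ro
def plan(xyz,yaw=None):
    s=get_state();R=Ro.from_rotvec(s['tool_rot']).as_matrix();d=R.T@(np.array(xyz)-s['position'])*1e3
    y=np.degrees(np.arctan2(R[1,1],R[0,1]));print('t',round(s['time'],2),'pos',s['position'].round(4),'tilt z',R[:,2].round(3),'yaw_y',y.round(1),'shift',d.round(1),'F',np.round(s['ft_force'],1),'grip',s['grip_width'])
    if yaw is not None:print('spin',-((yaw-y+180)%360-180))
E
python3 - <<'E'
from h import *
a=ray('top0',270+68/2.857,190+210/2.857,.014);b=ray('top0',270+168/2.857,190+50/2.857,.014)
print(a,b,np.degrees(np.arctan2(*(b-a)[1::-1])),np.linalg.norm(b-a))
for f in('top0','sc0'):
    P=cloud(f);z=P[...,2];A=ray('top0',306,262,.048)
    # plate top points: fit min-area directions via edge with model axis
    k=np.array([.4448,-.3165]);
    w=(abs(z-.014)<.004)&(np.linalg.norm(P[...,:2]-[.47,-.25],axis=-1)<.13)
    m=cv2.morphologyEx(w.astype('uint8'),cv2.MORPH_OPEN,np.ones((3,3)));n,l,st,c=cv2.connectedComponentsWithStats(m)
    i=1+st[1:,4].argmax();q=P[l==i][:,:2].astype('float32')*1000
    h=cv2.convexHull(q)[:,0];e=np.roll(h,-1,0)-h
    L=np.linalg.norm(e,axis=1);
    print(f,len(q),[(h[j].round(),L[j].round(),np.degrees(np.arctan2(e[j,1],e[j,0])).round(1)) for j in np.argsort(-L)[:6]],cv2.minAreaRect(q))
plan([.4447,-.3165,.16],-27)
E
```

```text
[ 0.42115117 -0.16823047  0.014     ] [ 0.54510156 -0.23981829  0.014     ] -30.008678363244318 0.14313810105699523
top0 952 [(array([ 426., -224.], dtype=float32), np.float32(92.0), np.float32(-49.1)), (array([ 544., -234.], dtype=float32), np.float32(59.0), np.float32(150.4)), (array([ 490., -293.], dtype=float32), np.float32(42.0), np.float32(28.9)), (array([ 449., -191.], dtype=float32), np.float32(35.0), np.float32(-131.3)), (array([ 493., -205.], dtype=float32), np.float32(30.0), np.float32(152.2)), (array([ 466., -191.], dtype=float32), np.float32(17.0), np.float32(-178.4))] ((487.75360107421875, -232.2189178466797), (82.59612274169922, 113.1556396484375), 40.87837600708008)
sc0 1325 [(array([ 462., -346.], dtype=float32), np.float32(129.0), np.float32(67.9)), (array([ 397., -207.], dtype=float32), np.float32(115.0), np.float32(-83.8)), (array([ 455., -193.], dtype=float32), np.float32(58.0), np.float32(-168.6)), (array([ 492., -210.], dtype=float32), np.float32(41.0), np.float32(154.2)), (array([ 417., -327.], dtype=float32), np.float32(35.0), np.float32(-30.1)), (array([ 509., -222.], dtype=float32), np.float32(21.0), np.float32(145.5))] ((435.4175720214844, -262.2809143066406), (143.77984619140625, 113.15470886230469), 67.94147491455078)
t 0.1 pos [ 0.2462 -0.6011  0.2356] tilt z [-0.001  0.002 -1.   ] yaw_y -67.7 shift [ 291.6 -187.9   75.9] F [-0.8 -0.3 -0.2] grip 1.0015728812570552
spin -40.72301635950626
```

Request:
{"op": "arm_command", "data": {"motion": [[0, 33, -21, 4, -7], [0, 66, -42, 8, -14], [0, 99, -64, 12, -21], [0, 132, -85, 16, -28], [0, 165, -106, 20, -35]], "newtons": 20}}

```text
time: 0.52
position: [0.3594, -0.439, 0.216]
tool_rot: [-2.752, -1.514, 0.0]
ft_force: [1.6, -1.2, 0.2]
grip_width: 0.703
grip_force: 0.0
```

```bash
python3 - <<'E'
from h import *
plan([.4447,-.3165,.19],-29)
E
```

```text
t 0.52 pos [ 0.3594 -0.439   0.216 ] tilt z [-0.001  0.    -1.   ] yaw_y -32.4 shift [149.1   6.4  26. ] F [ 1.6 -1.2  0.2] grip 0.7030077297532037
spin -3.387483782466603
```

Request:
{"op": "arm_command", "data": {"motion": [[0, 36, 2, 6, -3.4], [0, 72, 4, 12, -3.4], [0, 108, 5, 18, -3.4], [0, 146, 6, 25, -3.4], [0, 146, 6, 25, -3.4]]}}

```text
time: 0.93
position: [0.4474, -0.312, 0.1901]
tool_rot: [-2.698, -1.601, -0.006]
ft_force: [-0.0, 1.2, 1.1]
grip_width: 0.326
grip_force: 0.0
```

```bash
python3 - <<'E'
from h import *
plan([.4447,-.3165,.19],-29)
save('wrist','w1');plan([.4447,-.3165,.19],-29);print(camera_params('wrist')['extrinsics'].round(3))
E
```

```text
t 0.93 pos [ 0.4474 -0.312   0.1901] tilt z [ 0.001  0.006 -1.   ] yaw_y -28.6 shift [-5.3 -0.2  0.1] F [-0.   1.2  1.1] grip 0.3263544876933154
spin 0.3661963780282349
t 0.98 pos [ 0.4453 -0.316   0.1906] tilt z [-0.     0.003 -1.   ] yaw_y -28.8 shift [-0.7 -0.3  0.6] F [ 0.3 -1.5  0.1] grip 0.2805612739815604
spin 0.18439979447464339
[[ 0.876 -0.46  -0.145  0.484]
 [-0.482 -0.836 -0.261 -0.244]
 [-0.001  0.298 -0.954  0.339]
 [ 0.     0.     0.     1.   ]]
```

View pics/w1.png

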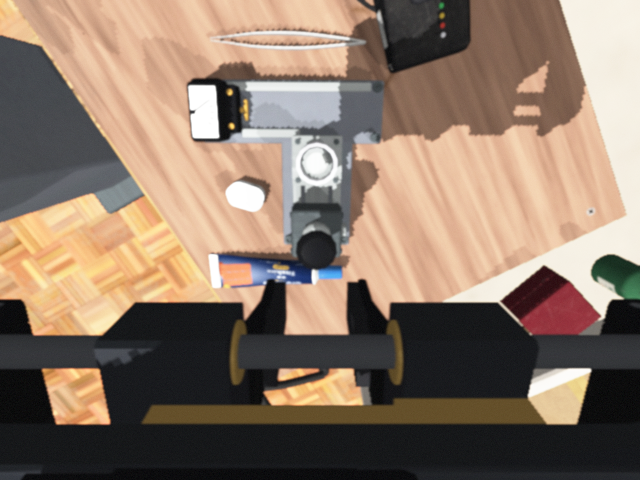

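The wrist view shows the knob at about (317,250), the tube at (317,162), the groove running level at row 110 and the meter at the left. The arm was still settling during that frame, so I'm retaking it for the measurement.

```bash
python3 - <<'E'
from h import *
im,d=save('wrist','w2');plan([.4447,-.3165,.19],-29)
g=cv2.cvtColor(im,cv2.COLOR_RGB2GRAY)
k=(g[225:275,285:350]<45).astype('uint8');n,l,st,c=cv2.connectedComponentsWithStats(k);i=1+st[1:,4].argmax();print('knob px',c[i]+[285,225],st[i])
P=cloud('w2');z=P[...,2]
w=(z>.088)&(z<.102)&(np.linalg.norm(P[...,:2]-[.4447,-.3165],axis=-1)<.03);print('knob',w.sum(),P[w].mean(0),(P[w].max(0)+P[w].min(0))/2,np.argwhere(w).mean(0))
w=(z>.045)&(z<.056)&(np.linalg.norm(P[...,:2]-[.47,-.268],axis=-1)<.025);print('tube',w.sum(),P[w].mean(0),(P[w].max(0)+P[w].min(0))/2,np.argwhere(w).mean(0))
for r in (65,70,75,80,85,90,95,100,120,130,135,140,145):print(r,g[r,260],g[r,370],(P[r,260]*1e3).round(1),(P[r,370]*1e3).round(1))
o=cv2.resize(im[65:285,180:400],(600,600),interpolation=2);cv2.imwrite('pics/w2c.png',o[:,:,::-1])
E
```

```text
t 1.03 pos [ 0.4436 -0.3192  0.191 ] tilt z [-0.001  0.001 -1.   ] yaw_y -29.1 shift [ 2.9 -0.4  1. ] F [-1.1  0.2  0.4] grip 0.23090467246456964
spin -0.06338997626124865
knob px [313.78092987 245.43420016] [   0    0   51   45 1269]
knob 1288 [ 0.44385822 -0.31792037  0.09536303] [ 0.44349222 -0.31909394  0.09397123] [242.16925466 316.22593168]
tube 934 [ 0.46999175 -0.27120289  0.04797735] [ 0.47016064 -0.27112829  0.0490336 ] [155.83940043 316.43254818]
65 176 89 [ 462.9 -187.9    0.5] [ 542.3 -232.1    1.2]
70 90 95 [ 460.9 -191.2    0.7] [ 540.3 -235.6    2.7]
75 194 99 [ 460.2 -197.2   18.7] [ 536.1 -239.3   17.8]
80 239 118 [ 458.2 -200.2   17.9] [ 534.3 -242.6   18.8]
85 191 100 [ 456.  -202.9   14.3] [ 533.6 -245.9   13. ]
90 192 97 [ 454.1 -206.3   15.7] [ 531.6 -249.3   15. ]
95 189 99 [ 452.  -209.3   13.9] [ 529.9 -252.7   14.9]
100 171 92 [ 450.2 -212.7   15.8] [ 528.3 -256.1   14. ]
120 147 88 [ 441.9 -225.9   14.7] [ 521.4 -270.    14. ]
130 213 82 [ 438.2 -232.8   18. ] [ 517.6 -277.    15.5]
135 190 175 [ 435.3 -236.    12.8] [ 516.1 -280.8   13.1]
140 191 186 [ 431.7 -239.2    2.6] [ 515.4 -285.8    1.2]
145 178 184 [ 429.2 -242.8    1.1] [ 513.5 -289.7    1.1]
```

View pics/w2c.png

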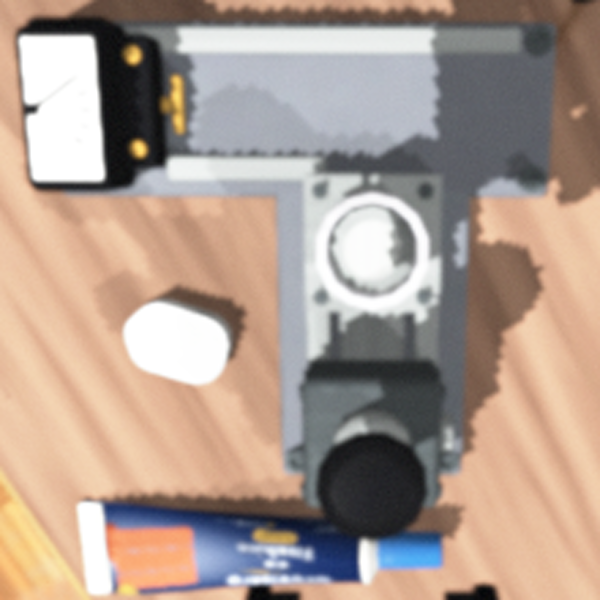

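The crop shows the knob centred at full-image (316,242) and the tube at (317,156). The fence's inner edge lies near row 84 and the brass contact near (246,103). Now I'm casting rays from these.

```bash
python3 - <<'E'
from h import *
c=lambda u,v,z:ray('w2',180+u*220/600,65+v*220/600,z)
k=c(371,483,.096);m=c(373,248,.051);d=k-m;print(k,m,np.linalg.norm(d[:2]),'yaw from km',np.degrees(np.arctan2(d[1],d[0]))+90)
a=c(180,53,.0175);b=c(435,55,.0175);print('fence',np.degrees(np.arctan2(*(b-a)[1::-1])))
a2=c(170,157,.0175);b2=c(320,158,.0175);print('rear',np.degrees(np.arctan2(*(b2-a2)[1::-1])))
y=np.radians(-28.8);X=np.array([-np.sin(-y)*1,0]) 
ey=np.array([np.cos(y),np.sin(y)]);ex=np.array([ey[1],-ey[0]])
for n,p,pl in(('k',k,(50,30)),('m',m,(-5,30)),('fence',(a+b)/2,(-59,None)),('rear',(a2+b2)/2,(-30,None)),('contact',c(184,103,.020),(-44.5,-26))):
    o=k[:2]-.05*ex-.03*ey;r=(p[:2]-o)*1e3;print(n,r@ex,r@ey,pl)
plan([*k[:2],.12],-28.8)
E
```

```text
[ 0.44389462 -0.31758565  0.096     ] [ 0.47035164 -0.27107646  0.051     ] 0.05350774953371008 yaw from km -29.63363740991757
fence -29.48668766174609
rear -29.431810976360133
k 50.00000000000001 29.999999999999947 (50, 30)
m -3.5020859913295457 30.77849517572651 (-5, 30)
fence -56.10710863108633 11.90599533991397 (-59, None)
rear -27.249235597969992 -7.568038938294858 (-30, None)
contact -42.686836428094885 -24.564235295292818 (-44.5, -26)
t 1.03 pos [ 0.4436 -0.3192  0.191 ] tilt z [-0.001  0.001 -1.   ] yaw_y -29.1 shift [ 1.6 -0.5 71. ] F [-1.1  0.2  0.4] grip 0.23090467246456964
spin -0.2633899762612373
```

Request:
{"op": "arm_command", "data": {"motion": [[0, 0, 0, 25, 0.4], [0, 0, 0, 50, 0.4], [0, 0, 0, 72, 0.4], [0, 0, 0, 72, 0.4], [0, 0, 0, 72, 0.4]]}}

```text
time: 1.45
position: [0.4412, -0.3222, 0.1187]
tool_rot: [-2.717, -1.573, 0.002]
ft_force: [-0.1, -0.1, 0.7]
grip_width: 0.006
grip_force: 0.0
```

```bash
python3 - <<'E'
from h import *
plan([.4436,-.3181,.09],-29.5)
E
```

```text
t 1.45 pos [ 0.4412 -0.3222  0.1187] tilt z [-0.002  0.001 -1.   ] yaw_y -29.9 shift [ 4.7  0.1 28.7] F [-0.1 -0.1  0.7] grip 0.006169619201724993
spin -0.35043367055004637
```

Request:
{"op": "arm_command", "data": {"motion": [[0, 4, 0, 6, -0.3], [0, 4, 0, 12, -0.3], [0, 4, 0, 18, -0.3], [0, 4, 0, 24, -0.3], [0, 4, 0, 24, -0.3]]}}

```text
time: 1.87
position: [0.4458, -0.3182, 0.0958]
tool_rot: [2.711, 1.584, 0.002]
ft_force: [1.3, -0.7, 4.5]
grip_width: 0.006
grip_force: 1.7
```

Request:
{"op": "arm_command", "data": {"motion": [[0, 0, 0, 2.5, 0], [0, 0, 0, 5, 0], [0, 0, 0, 5, 0], [0, 0, 0, 5, 0]]}}

```text
time: 2.2
position: [0.4458, -0.3183, 0.0914]
tool_rot: [2.711, 1.584, 0.002]
ft_force: [3.1, -0.2, 4.1]
grip_width: 0.006
grip_force: 2.2
```

Not at the stop yet, since the force is still only the spring's.

Request:
{"op": "arm_command", "data": {"motion": [[0, 0, 0, 1, 0], [0, 0, 0, 2, 0], [0, 0, 0, 3, 0], [0, 0, 0, 3, 0]]}}

```text
time: 2.53
position: [0.4459, -0.3183, 0.0899]
tool_rot: [2.711, 1.583, 0.001]
ft_force: [-0.8, 1.9, 12.9]
grip_width: 0.007
grip_force: 7.1
```

The 13 N reading is well above the 5 N spring and the tip is at 76 mm, so the plunger is at its stop. Releasing now.

Request:
{"op": "arm_command", "data": {"motion": [[0, 0, 0, 1, 0], [0, 0, 0, 1, 0], [0, 0, 0, -8, 0], [0, 0, 0, -20, 0], [0, 0, 0, -32, 0]]}}

```text
time: 2.95
position: [0.4436, -0.3173, 0.1194]
tool_rot: [-2.711, -1.583, 0.002]
ft_force: [-1.0, -0.6, 0.2]
grip_width: 0.005
grip_force: 0.0
```

Request:
{"op": "arm_command", "data": {"motion": [[0, 0, 0, -30, 0], [0, 0, 0, -60, 0], [0, 0, 0, -60, 0], [0, 0, 0, -60, 0], [0, 0, 0, -60, 0]]}}

```text
time: 3.37
position: [0.4442, -0.3176, 0.1793]
tool_rot: [-2.712, -1.584, 0.001]
ft_force: [0.8, 0.5, -0.1]
grip_width: 0.001
grip_force: 0.0
```

```bash
python3 - <<'E'
from h import *
im,d=save('wrist','w3');plan([.4436,-.3181,.09],-29.5)
o=cv2.resize(im[50:290,170:410],(600,600),interpolation=2);cv2.imwrite('pics/w3c.png',o[:,:,::-1])
E
```

```text
t 3.42 pos [ 0.4439 -0.3174  0.1786] tilt z [-0.002  0.001 -1.   ] yaw_y -29.4 shift [-0.7  0.3 88.6] F [ 0.8  0.  -0.3] grip 0.0024070510197329053
spin 0.0666641706650637
```

View pics/w3c.png

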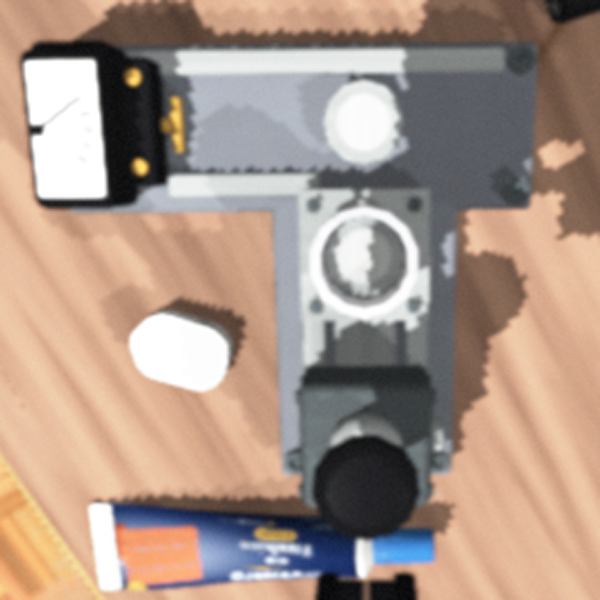

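The plunger is up and one cell lies in the groove at crop (363,122), about full-image (315,99). The fences' inner edges are at crop rows 74 and 172. Working out the push line from these.

```bash
python3 - <<'E'
from h import *
c=lambda u,v,z:ray('w3',170+u*.4,50+v*.4,z)
y=np.radians(-29.5);ey=np.array([np.cos(y),np.sin(y)]);ex=np.array([ey[1],-ey[0]])
cell=c(363,122,.0217);k=c(367,487,.096);m=c(364,264,.051)
pts=[(k,(50,30)),(m,(-5,30)),(c(250,74,.0175),(-59,None)),(c(250,172,.0175),(-30,None)),(c(183,124,.02),(-44.5,-26))]
X=[p[:2]@ex*1e3-l[0] for p,l in pts];Y=[p[:2]@ey*1e3-l[1] for p,l in pts if l[1] is not None];print(X,Y)
ox,oy=np.mean(X[2:]),np.mean(Y);print('cell disp',cell[:2]@ex*1e3-ox,cell[:2]@ey*1e3-oy)
D=lambda a,b,z:[*((a+ox)*ex+(b+oy)*ey)/1e3,z]
for t in(D(-44.5,69,.12),D(-44.5,69,.031),D(-44.5,7.25,.031)):print(np.round(t,4));plan(t,-29.5)
E
```

```text
[np.float64(3.8160253096110495), np.float64(6.1805319804357755), np.float64(6.396749910498492), np.float64(5.952139463909859), np.float64(6.388231052154502)] [np.float64(512.528626945285), np.float64(511.58459736404154), np.float64(511.8196192261255)]
cell disp -44.91774734759079 29.1894076971505
[ 0.5245 -0.2528  0.12  ]
t 3.42 pos [ 0.4439 -0.3174  0.1786] tilt z [-0.002  0.001 -1.   ] yaw_y -29.4 shift [95.9 38.5 58.5] F [ 0.8  0.  -0.3] grip 0.0024070510197329053
spin 0.0666641706650637
[ 0.5245 -0.2528  0.031 ]
t 3.42 pos [ 0.4439 -0.3174  0.1786] tilt z [-0.002  0.001 -1.   ] yaw_y -29.4 shift [ 95.9  38.7 147.5] F [ 0.8  0.  -0.3] grip 0.0024070510197329053
spin 0.0666641706650637
[ 0.4708 -0.2224  0.031 ]
t 3.42 pos [ 0.4439 -0.3174  0.1786] tilt z [-0.002  0.001 -1.   ] yaw_y -29.4 shift [ 96.  -23.  147.6] F [ 0.8  0.  -0.3] grip 0.0024070510197329053
spin 0.0666641706650637
```

Request:
{"op": "arm_command", "data": {"motion": [[0, 32, 13, 0, 0], [0, 64, 26, 10, 0], [0, 96, 39, 30, 0], [0, 96, 39, 60, 0], [0, 96, 39, 60, 0]]}}

```text
time: 3.83
position: [0.5233, -0.2488, 0.1126]
tool_rot: [-2.699, -1.586, 0.008]
ft_force: [-1.5, -0.2, -1.2]
grip_width: 0.005
grip_force: 0.0
```

Request:
{"op": "arm_command", "data": {"motion": [[0, 0, 0, 25, 0], [0, 0, 0, 50, 0], [0, 0, 0, 70, 0], [0, 0, 0, 70, 0], [0, 0, 0, 70, 0]]}}

```text
time: 4.25
position: [0.5244, -0.2536, 0.0487]
tool_rot: [-2.711, -1.582, 0.003]
ft_force: [0.7, -0.8, 0.7]
grip_width: 0.003
grip_force: 0.0
```

```bash
python3 - <<'E'
from h import *
plan([.5245,-.2528,.031],-29.5)
E
```

```text
t 4.25 pos [ 0.5244 -0.2536  0.0487] tilt z [-0.003  0.001 -1.   ] yaw_y -29.5 shift [ 0.8 -0.3 17.7] F [ 0.7 -0.8  0.7] grip 0.0031556980506858836
spin 0.015599314507426243
```

Request:
{"op": "arm_command", "data": {"motion": [[0, 0.8, 0, 8, 0], [0, 0.8, 0, 17, 0], [0, 0.8, 0, 17, 0], [0, 0.8, 0, 17, 0]]}}

```text
time: 4.58
position: [0.5262, -0.2527, 0.0326]
tool_rot: [-2.713, -1.584, 0.001]
ft_force: [-0.1, 0.3, 0.3]
grip_width: 0.006
grip_force: 0.0
```

```bash
python3 - <<'E'
from h import *
plan([.4708,-.2224,.031],-29.5)
E
```

```text
t 4.58 pos [ 0.5262 -0.2527  0.0326] tilt z [-0. -0. -1.] yaw_y -29.4 shift [ -0.8 -63.1   1.6] F [-0.1  0.3  0.3] grip 0.00641806031032116
spin 0.07562655245058636
```

Request:
{"op": "arm_command", "data": {"motion": [[0, 0, -4, 1.2, 0], [0, 0, -8, 1.2, 0], [0, 0, -12, 1.2, 0], [0, 0, -16, 1.2, 0], [0, 0, -20, 1.2, 0]]}}

```text
time: 5.0
position: [0.5085, -0.2427, 0.0316]
tool_rot: [2.712, 1.584, -0.0]
ft_force: [-0.7, -0.2, 0.2]
grip_width: 0.004
grip_force: 0.0
```

Request:
{"op": "arm_command", "data": {"motion": [[0, 0, -4, 0, 0], [0, 0, -8, 0, 0], [0, 0, -12, 0, 0], [0, 0, -16, 0, 0], [0, 0, -20, 0, 0]]}}

```text
time: 5.42
position: [0.4912, -0.2328, 0.0314]
tool_rot: [2.713, 1.584, -0.0]
ft_force: [0.4, 0.1, -0.4]
grip_width: 0.004
grip_force: 0.1
```

```bash
python3 - <<'E'
from h import *
im,d=save('wrist','w4');plan([.4708,-.2224,.031],-29.5)
cv2.imwrite('pics/w4c.png',im[:,:,::-1])
E
```

```text
t 5.47 pos [ 0.4904 -0.2324  0.0312] tilt z [-0.001  0.    -1.   ] yaw_y -29.4 shift [ -0.9 -22.    0.3] F [-1.1 -0.1 -0.6] grip 0.004460088098213338
spin 0.08447562497173067
```

View pics/w4c.png

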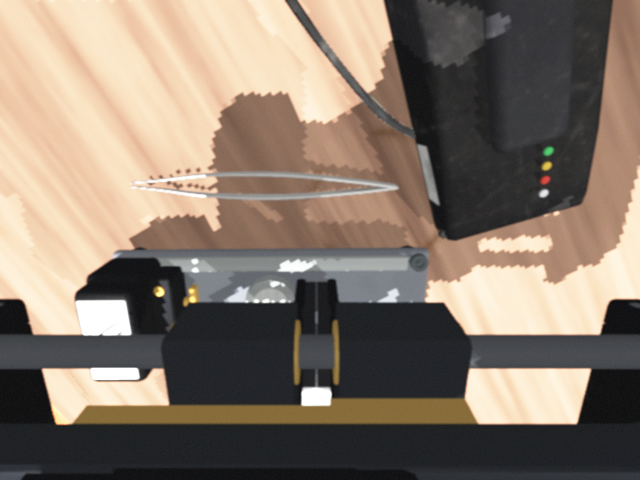

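The cell (around (270,290)) is just ahead of the fingertips (left edge at about 296) and short of the brass contact (192,292). Tweezers and meter are undisturbed. Continuing the push.

Request:
{"op": "arm_command", "data": {"motion": [[0, -0.5, -3, 0, 0], [0, -0.5, -6, 0, 0], [0, -0.5, -9, 0, 0], [0, -0.5, -12, 0, 0], [0, -0.5, -15, 0, 0]]}}

```text
time: 5.88
position: [0.478, -0.226, 0.0313]
tool_rot: [2.713, 1.584, -0.0]
ft_force: [0.1, 0.2, -0.6]
grip_width: 0.008
grip_force: 0.1
```

Request:
{"op": "arm_command", "data": {"motion": [[0, 0, -1.5, 0, 0], [0, 0, -3, 0, 0], [0, 0, -4.5, 0, 0], [0, 0, -6, 0, 0], [0, 0, -6, 0, 0]]}}

```text
time: 6.3
position: [0.4727, -0.223, 0.0313]
tool_rot: [-2.713, -1.585, 0.0]
ft_force: [-0.2, -0.6, 0.6]
grip_width: 0.006
grip_force: 0.0
```

```bash
python3 - <<'E'
from h import *
plan([.4708,-.2224,.031],-29.5)
im,d=save('wrist','w5');save('top','top5')
cv2.imwrite('pics/w5c.png',cv2.resize(im[220:400,60:420],(800,400))[:,:,::-1])
E
```

```text
t 6.3 pos [ 0.4727 -0.223   0.0313] tilt z [-0. -0. -1.] yaw_y -29.4 shift [-0.4 -2.   0.3] F [-0.2 -0.6  0.6] grip 0.005613883407698081
spin 0.0808612744320385
```

View pics/w5c.png

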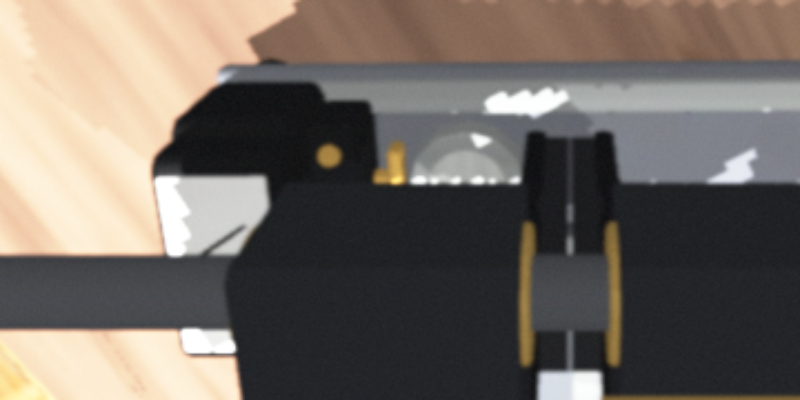

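The cell's left edge (412 in the crop) is still about 2 mm short of the brass face (405), so the fingertips are thinner than I assumed. Pushing about 8 mm more and watching the force.

Request:
{"op": "arm_command", "data": {"motion": [[0, -0.3, -2, 0, 0], [0, -0.3, -4, 0, 0], [0, -0.3, -6, 0, 0], [0, -0.3, -7, 0, 0], [0, -0.3, -7, 0, 0]]}}

```text
time: 6.82
position: [0.467, -0.2201, 0.0316]
tool_rot: [2.712, 1.584, 0.001]
ft_force: [1.2, -0.9, 0.0]
grip_width: 0.006
grip_force: 0.8
```

Request:
{"op": "arm_command", "data": {"motion": [[0, 0, -1, 0, 0], [0, 0, -2, 0, 0], [0, 0, -2, 0, 0]]}}

```text
time: 7.07
position: [0.4656, -0.2193, 0.0317]
tool_rot: [2.711, 1.584, 0.001]
ft_force: [2.6, -1.3, -0.7]
grip_width: 0.005
grip_force: 1.4
```

```bash
python3 - <<'E'
from h import *
plan([.4708,-.2224,.031],-29.5)
im,d=save('wrist','w6')
cv2.imwrite('pics/w6c.png',cv2.resize(im[220:400,60:420],(800,400))[:,:,::-1])
for _ in range(4):
  get_image('top');print(np.round(get_state()['ft_force'],1))
E
```

```text
t 7.07 pos [ 0.4656 -0.2193  0.0317] tilt z [ 0.002 -0.001 -1.   ] yaw_y -29.4 shift [-0.2  6.   0.7] F [ 2.6 -1.3 -0.7] grip 0.0050442711818391725
spin 0.07861410986572537
[ 2.7 -0.8  0.5]
[ 3.4 -1.   0.5]
[ 3.1 -1.6  1.2]
[ 3.4 -1.3  0.7]
```

View pics/w6c.png

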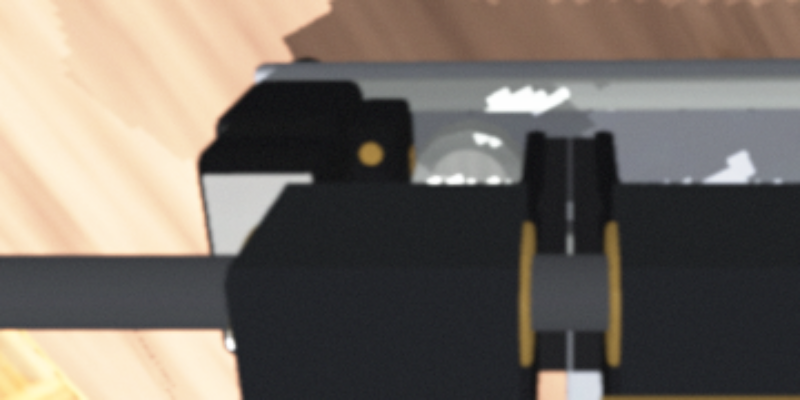

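The brass shoe now shows no projection beyond the block face (412), and the force is about 3.5 N against a 2 N spring. One firmer nudge should confirm the hard stop.

Request:
{"op": "arm_command", "data": {"motion": [[0, 0, -1, 0, 0], [0, 0, -2, 0, 0], [0, 0, -2, 0, 0], [0, 0, -2, 0, 0]]}}

```text
time: 7.65
position: [0.4653, -0.219, 0.0323]
tool_rot: [2.709, 1.582, 0.004]
ft_force: [5.3, -3.7, 0.6]
grip_width: 0.003
grip_force: 3.4
```

```bash
python3 - <<'E'
from h import *
for _ in range(3):
  im,d=get_image('wrist');s=get_state();print(s['position'].round(4),np.round(s['ft_force'],1))
a=save('top','top7')[0];b=np.load('pics/top0.npz')['im']
cv2.imwrite('pics/f.png',np.hstack([cv2.resize(x[190:320,270:410],(400,372)) for x in(b,a)])[:,:,::-1])
E
```

```text
[ 0.4653 -0.219   0.0323] [ 6.  -3.2  0. ]
[ 0.4653 -0.219   0.0323] [ 5.6 -4.2  0.2]
[ 0.4653 -0.219   0.0323] [ 5.7 -4.   0.7]
```

View pics/f.png

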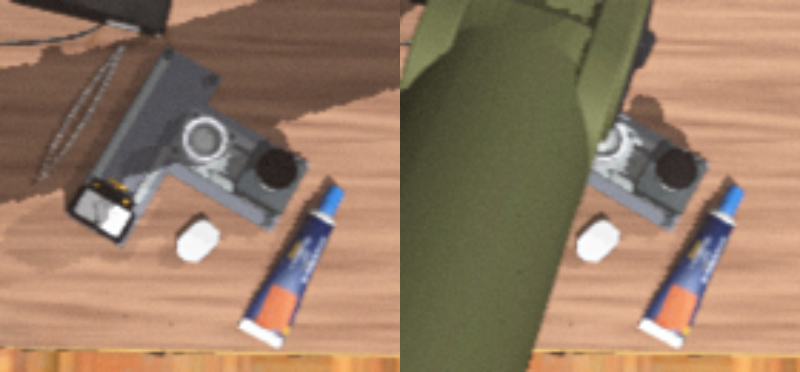

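The tool moved only 0.4 mm for a 2 mm command while the force rose to 7 N, so the contact is at its hard stop and holding. The loupe, glue tube and knob are where they were. Handing in.

```bash
python3 -c "
from bench import *
print(close_job())"
```

```text
the job is handed in; nothing more can be done
None
```

I ejected one cell with a single full plunger stroke and pushed it along the groove to the contact. I handed the job in at about 8 s, with the cell holding the contact against its stop at about 7 N.

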